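# Stand the pot lid in the plate rack

### The job

Put the steel pot lid away in the wire rack. Pick it up from the counter by its handle and lean it, handle outwards, on the sloping wooden easel, let go, then take it again by its upper rim and stand it on edge in the rack's empty slot, resting on both wires between the tines. Set it down gently each time instead of dropping it, and leave the saucers in their slots and the pot and jar where they are.

Things in the scene. Friction and masses are not known exactly. Their poses are not given: they have to be found in the camera images.
- lid: Round steel pot lid, 160 mm across, 0.25 to 0.5 kg, flat on the counter, handle up. Origin: centre of its flat underside; z out through the handle, x along it. Rim 8 mm thick (z 0 to 8), flat on both faces for its outer 24 mm; the middle rises to 12 mm. The black handle is a bar 50 mm long (x), 18 wide (y), z = 26 to 46 mm, on two small posts.
- easel: Wooden plate easel, fixed, base 150 (x) by 110 mm. Origin: under its centre, on the counter; z up. Its flat panel, 100 mm wide, 105 mm up the slope, leans at 45 degrees: it rises towards +x, its face looks to -x and up. Its upper edge is 98 mm above the counter. Two 10 mm pegs near its foot, at y = -45 and 45 mm, stand 25 mm out of the panel, square to it.
- easel_seat (a point): Point on the easel panel's face where the centre of the lid's underside lies when the lid leans flat on the panel with its edge cradled on both pegs: easel y = 0, 9 mm to +x of the easel's origin, 83 mm above the counter. The lid's top then overhangs the panel by 59 mm.
- rack: Steel wire rack, fixed, 220 (x) by 130 mm. Origin: under its centre, on the counter; z up. Two 8 mm wires run along x at y = -40 and 40 mm, 30 mm up. Three slots at x = -70, 0, 70 mm: on each wire two upright tines, 16 mm clear apart, to 72 mm up. A disc stands in a slot on both wires, its axis along rack x; the lid's centre is then 104 mm, its top 184 mm above the counter.
- strip: Thin cork strip, 60 by 12 mm, lying on the rack's floor exactly under the middle of the EMPTY slot (any of the three). Origin: 6 mm above the counter, on the rack's y = 0; axes parallel to the rack's. Fixed, only 3 mm high.
- saucer_a: White saucer, 110 mm across, 8 mm thick, standing on edge in one of the rack's slots; its top is 128 mm above the counter. Origin: its lowest edge point, 18 mm above the counter; x is its axis. To be left there.
- saucer_b: A second, identical saucer in another slot of the rack. To be left there.
- pot: Open steel pot, 160 mm across and 85 mm high, with two side handles along its y (about 250 mm over them), on the counter beyond the work; origin under its centre. To be left alone.
- jar: Closed jar, 70 mm across and 90 mm high, on the counter; origin under its centre. To be left alone.

How it is judged:
On the way:
1. the lid leans on the easel, handle outwards, resting on the panel and cradled by the pegs, let go and still (z of easel_seat in the frame of lid between -0.01 and 0.01 m and distance between lid and easel_seat below 0.02 m and contact force between the fingers and lid below 0.1 N and linear speed of lid below 0.03 m/s and angle between lid's own z axis and vertical between 0.68 and 0.9 rad), for 0.2 s.
At the end, for the whole second after the job is handed in: Lid at rest on edge in the rack's empty slot, let go: underside's centre within 13 mm of the slot's middle along the rack's x, 10 mm across, 96 to 110 mm above the counter, axis within 0.28 rad of the rack's x; both saucers within 25 mm of their starts (x of lid in the frame of strip between -0.013 and 0.013 m and y of lid in the frame of strip between -0.01 and 0.01 m and z of lid in the frame of strip between 0.09 and 0.104 m and angle between the z axis of lid and the x axis of strip, either way round below 0.28 rad and linear speed of lid below 0.02 m/s and angular speed of lid below 0.1 rad/s and contact force between lid and rack above 0.5 N and distance of each of saucer_a, saucer_b from where it was at the start of the episode below 0.025 m); the robot touches nothing.
It fails at once if a saucer, the pot or the jar is moved by more than 25 mm (distance of any of saucer_a, saucer_b, pot, jar from where it was at the start of the episode above 0.025 m).
It fails at once if the lid is dropped or driven hard (over 80 N) onto the rack or (over 120 N) the easel (contact force between lid and rack above 80 N or contact force between lid and easel above 120 N).
It also fails if it takes over 61 s, if anything falls off the work surface, if the arm or the gripper's body presses on something with over 40 N, if the wrist force passes 120 N, or if a joint passes its speed limit or range.

### The arm

A 6-joint arm with a two-finger parallel gripper is mounted at the origin on the work surface. World frame = base frame: x ahead of the robot, y to its left, z up, the work surface at z = 0. Lengths are in m, angles in rad, forces in N, time in s.
With the tool pointing down it reaches from about 0.325 to 0.875 m from the base axis. Payload 4.4 kg.
Tool frame: the origin (TCP) lies at the very end of the fingers, on their centre line; the grasp point (between the pads) lies 19 mm behind it; z points along the fingers, y is the line along which they close (so a half turn about z gives the same grasp; the last joint's range is limited). The gripper opens to 85 mm and grips with 20 to 120 N. Pads are 22 mm wide; open, the fingers measure 114 mm over their backs; the gripper's body (76 mm by 85 mm) begins 54 mm behind the grasp point. The pads swing forward as they close: fully open they stand 13 mm farther back than shut.
Start: joints at [1.121, 0.207, 1.542, -0, 1.393, -0.15], TCP at [0.17, 0.549, 0.231] pointing down, gripper open.
Joint ranges: [-2.73, 2.73], [-0.86, 2.22], [0.23, 2.46], [-1.11, 4.25], [0.08, 2.63], [-2.82, 2.82]. Speed limits (rad/s): [2.79, 2.79, 3.14, 3.14, 3.14, 3.14].

### API

Orientations are given as a 3x3 rotation matrix whose columns are the frame's x, y, z axes.
In Python, from rig import robot gives the robot as it stands.
- The arm moves only by the shell command python3 steer.py 'ROWS' [OPENING]. ROWS is a JSON object whose key "steps" holds a list of rows, 1 to 5 of them, each of 6 numbers: dx, dy, dz in m, then a rotation vector rx, ry, rz in rad; each row is the pose to reach, as a shift and turn from the pose commanded when the command began, along the tool's axes at that moment; what a row does not reach only later rows make up. A row lasts 1/10 s, in which the tool goes at most 0.05 m and 0.15 rad, less where a joint would pass 70% of its speed; a pose out of reach is approached as far as the arm can. OPENING is the opening from 0.0 (shut) to 1.0 (fully open), set as the command begins (- or left out keeps the last). The fingers move at their own pace and stop on an object; the grip force is fixed at half the most. Time passes only in rows, so rows that do not move let the fingers close. It prints the time, the measured TCP pose, the force, the opening and the grip force at its end. Input that does not fit is refused with a message, and nothing moves.
- robot.state(): the state, without advancing time (a new reading comes with each control period).
- robot.camera(name): name is "side" or "top"; returns the picture (400x640x3 uint8, red, green, blue); there is no depth.
- robot.camera_info(name): a dict with "K" (3x3 intrinsics, pixels), "origin" and "orientation" of the camera in the world. Camera axes: x right, y down, z forward; pixel columns grow to the right and rows downward; lengths in m; the calibration is good to about 2 mm. A picture is of the moment at which its call begins. camera_info takes no time and is no camera call.
- robot.hand_in(): hands the job in; it is judged then, once.
The state is a dict: "time": time; "joint_positions": joint angles; "qvel": joint speeds; "effort": joint torques, N m; "position": TCP position; "orientation": TCP orientation; "contact_force": force on the tool from outside, world axes, zero at the start; "torque": the same for the moment, N m; "width": opening from 0.0 (shut) to 1.0 (fully open); "gripper_force": force on a finger pad.
Only numpy, scipy, OpenCV 4.12 (cv2) and the standard library are available. Lean on these libraries where they do the work, as an engineer would, in place of code of your own. Each camera call takes 0.05 s, during which the arm holds its last target. There are 200 camera calls.

## Working session

There is one attempt and no reset: what is moved stays moved. The work goes in short steps, Python scripts to look and compute and a shell command to move; the robot and the scene stay as the last step left them, time stands still between calls to the robot, and variables do not carry over. Pictures are saved under pics/ and viewed, at most 10 in all, crops included, and the job is handed in when it is done.

```bash
ls; mkdir -p pics
python3 - <<'E'
from rig import robot
import cv2,numpy as np
for n in("side","top"):
    cv2.imwrite(f"pics/{n}0.png",robot.camera(n)[:,:,::-1]); i=robot.camera_info(n);print(n,np.array(i["K"]).tolist(),np.round(i["origin"],4),np.round(i["orientation"],4).tolist())
s=robot.state();print(s)
E
```

```text
pics
rig.py
steer.py
side [[372.2037868028064, 0.0, 313.13941401397767], [0.0, 372.2037868028064, 201.48813579548874], [0.0, 0.0, 1.0]] [ 0.2346 -0.5657  0.5523] [[0.8444, -0.3059, 0.4398], [-0.5356, -0.4665, 0.7039], [-0.0102, -0.8299, -0.5578]]
top [[384.21579262896256, 0.0, 320.014350053366], [0.0, 384.21579262896256, 197.85395985967745], [0.0, 0.0, 1.0]] [ 0.4402 -0.0091  0.8729] [[-0.0294, -0.9816, 0.1887], [-0.9993, 0.0331, 0.0165], [-0.0224, -0.1881, -0.9819]]
{'time': 0.1, 'joint_positions': array([ 1.12052056e+00,  2.07375232e-01,  1.54285369e+00,  1.68835464e-05,
        1.39345446e+00, -1.50498192e-01]), 'qvel': array([ 0.0025489 , -0.00228839, -0.00277228, -0.00119586, -0.00135415,
       -0.00019273]), 'effort': array([-1.00127978e-03, -3.84090650e+01, -2.92549288e+01, -2.92958102e-04,
        4.86896024e-03, -2.25472360e-05]), 'position': array([0.16950369, 0.54872801, 0.23019868]), 'orientation': array([[-9.55401160e-01,  2.95309614e-01, -9.24874834e-04],
       [ 2.95310878e-01,  9.55399377e-01, -1.87510390e-03],
       [ 3.29888631e-04, -2.06460204e-03, -9.99997814e-01]]), 'contact_force': array([-0.40484229, -0.39475837, -0.05686185]), 'torque': array([-0.09187616,  0.02864334,  0.00410797]), 'gripper_force': 0.0, 'width': 1.00116027010086}
```

View pics/side0.png

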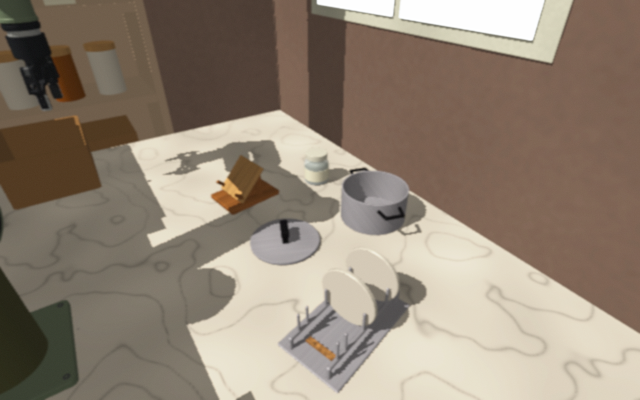

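View pics/top0.png

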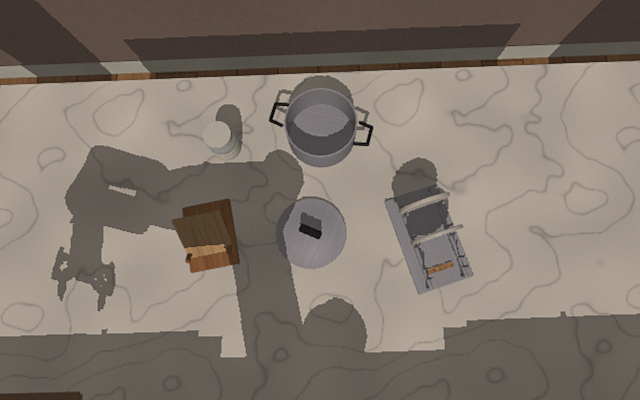

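The side view shows the easel around (245,185), the lid at (285,241) with its handle at (285,232), and the rack with two saucers. The empty slot, with cork, is at (320,348). In the top view the easel is at (208,237), the lid at (312,233), the cork at (440,268), the pot at (320,125) and the jar at (220,138). Next I'll enlarge these.

Run:
```python
import cv2,numpy as np
t=cv2.imread("pics/top0.png");s=cv2.imread("pics/side0.png")
def crop(im,x0,y0,w,h,k):
    o=cv2.resize(im[y0:y0+h,x0:x0+w],None,fx=k,fy=k,interpolation=cv2.INTER_CUBIC)
    for x in range((x0+9)//10*10,x0+w,10):
        cv2.line(o,(int((x-x0)*k),0),(int((x-x0)*k),6 if x%50 else 16),(0,0,255),1)
        if x%20==0: cv2.putText(o,str(x),(int((x-x0)*k)-9,26),0,.35,(0,0,255),1)
    for y in range((y0+9)//10*10,y0+h,10):
        cv2.line(o,(0,int((y-y0)*k)),(6,int((y-y0)*k)),(0,0,255),1)
        if y%20==0: cv2.putText(o,str(y),(8,int((y-y0)*k)+4),0,.35,(0,0,255),1)
    return o
cv2.imwrite("pics/a.png",crop(t,165,188,190,90,4.2))
cv2.imwrite("pics/b.png",np.hstack([crop(t,380,180,100,120,4),crop(s,275,240,140,150,3.2)[:480][:, :400]]))
cv2.imwrite("pics/c.png",crop(s,205,145,125,120,5))
```

```text
(no output)
```

View pics/a.png

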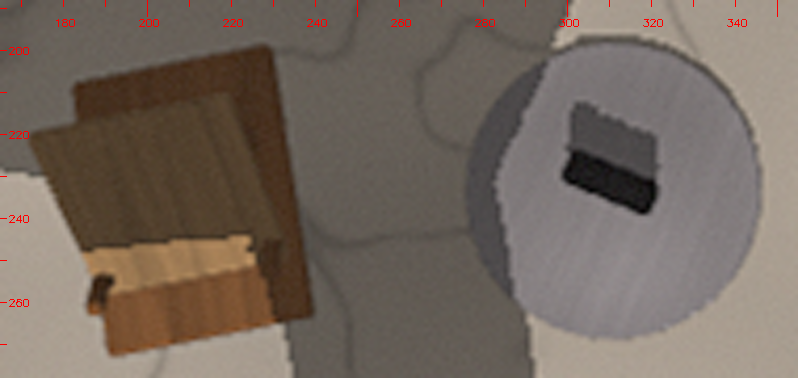

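View pics/b.png

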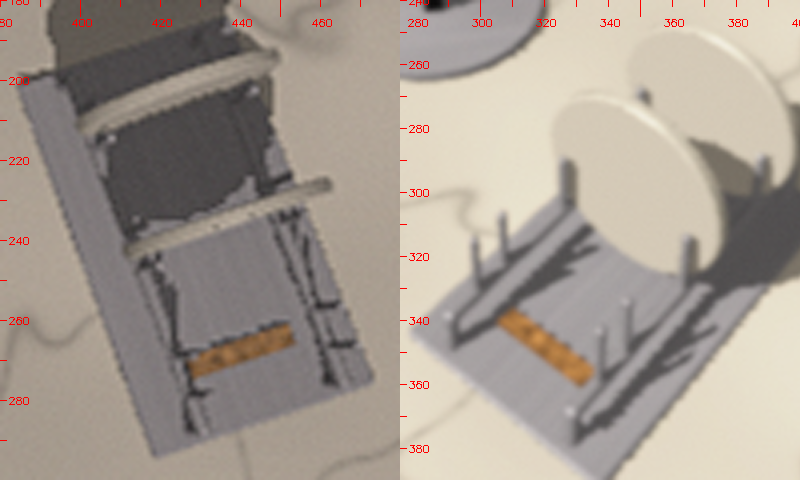

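View pics/c.png

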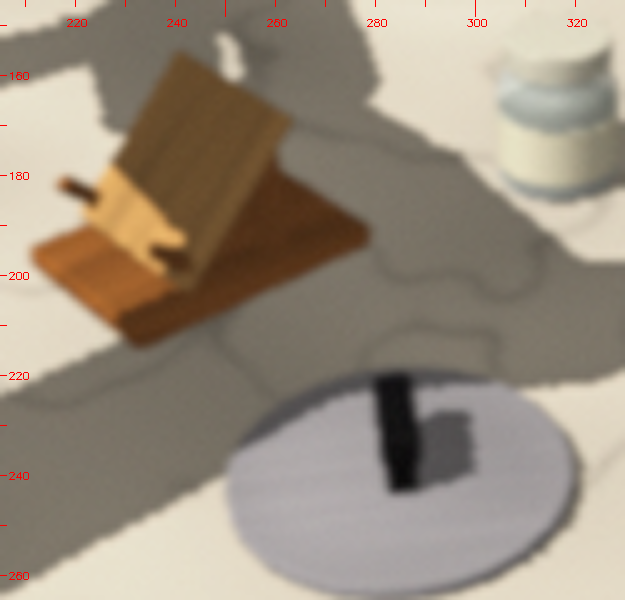

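The crops show the following:
- **Easel:** the panel's top edge runs (172,219)–(220,210) in the top view and (241,155)–(283,169) in the side view.
- **Lid:** in the top view the rim spans x 276–346.5 and y 197–268, with the handle bar centre at about (310,231).
- **Cork:** the centre is at top (440.2,267.5) and side (320,348.2), and four bare tines stand around that slot.

```bash
cat > h.py <<'E'
from rig import robot
import numpy as np
from scipy.optimize import least_squares
I={n:robot.camera_info(n) for n in("side","top")}
def proj(n,P):
    i=I[n];p=(np.atleast_2d(P)-i["origin"])@np.array(i["orientation"]);q=p@np.array(i["K"]).T;return q[:,:2]/q[:,2:]
def ray(n,uv,z):
    i=I[n];d=np.array(i["orientation"])@np.linalg.solve(np.array(i["K"]),[*uv,1]);o=np.array(i["origin"]);return o+d*(z-o[2])/d[2]
def tri(s,t):
    r=least_squares(lambda P:np.r_[proj("side",P)[0]-s,proj("top",P)[0]-t],[.4,0,.05]);return r.x,np.abs(r.fun).max()
E
python3 - <<'E'
from h import *
np.set_printoptions(precision=4,suppress=True)
for k,s,t in[("easel top +y",(241,155.5),(172,219.5)),("easel top -y",(283,169),(220,210.5)),("cork",(320,348.2),(440.2,267.5)),("handle hi end",(284.5,221),(300,226)),("handle lo",(286.5,240),(319.5,234)),("handle c",(285,230),(310,230.5))]: print(k,*tri(np.array(s),np.array(t)))
print("easel base z~12 top",[ray("top",p,.012) for p in[(183,208),(229,199),(239.5,263),(190,272)]])
print("side",[ray("side",p,.012) for p in[(211,195),(232,210),(279,191)]])
print("rack plate top",[ray("top",p,.003) for p in[(385,199),(418.7,294.5),(473.5,274.5)]])
print("rack plate side",[ray("side",p,.003) for p in[(279,345),(337,391)]])
print("tines side z.072",[ray("side",p,.072) for p in[(298.4,315),(306.9,306.6),(338.4,342.5),(345.9,333.8)]])
a=np.linspace(0,2*np.pi,200)
def ext(n,c):
    q=np.vstack([proj(n,np.c_[c[0]+.08*np.cos(a),c[1]+.08*np.sin(a),0*a+z]) for z in(0.,.008)]);return np.r_[q.min(0),q.max(0)]
r=least_squares(lambda c:np.r_[ext("top",c)-[276,196.5,346.5,269],ext("side",c)-[250,219,321,265]],[.4,0]);print("lid c",r.x,r.fun)
E
```

```text
easel top +y [0.5542 0.311  0.0929] 0.5232860678782458
easel top -y [0.5914 0.2079 0.0813] 11.680937770949981
cork [ 0.4404 -0.2533  0.0098] 0.5102728536056134
handle hi end [0.5402 0.0501 0.0394] 0.40496077736224834
handle lo [0.5225 0.0088 0.02  ] 0.005568169633249909
handle c [0.53   0.0291 0.0315] 0.17716834944525317
easel base z~12 top [array([0.5926, 0.3196, 0.012 ]), array([0.61  , 0.2141, 0.012 ]), array([0.4644, 0.1885, 0.012 ]), array([0.448 , 0.2985, 0.012 ])]
side [array([0.4479, 0.2929, 0.012 ]), array([0.4685, 0.196 , 0.012 ]), array([0.6103, 0.2103, 0.012 ])]
rack plate top [array([ 0.5997, -0.1435,  0.003 ]), array([ 0.3849, -0.204 ,  0.003 ]), array([ 0.4243, -0.3272,  0.003 ])]
rack plate side [array([ 0.3877, -0.2067,  0.003 ]), array([ 0.424 , -0.3238,  0.003 ])]
tines side z.072 [array([ 0.4201, -0.2203,  0.072 ]), array([ 0.4403, -0.2133,  0.072 ]), array([ 0.4444, -0.2957,  0.072 ]), array([ 0.4627, -0.2895,  0.072 ])]
lid c [0.529  0.0273] [-0.0273  0.5502  0.3614 -1.0496  0.0108 -1.1157 -0.6548  0.8143]
```

Run:
```python
from h import *
np.set_printoptions(precision=4,suppress=True)
def W(p,L): c,s=np.cos(p[2]),np.sin(p[2]);L=np.array(L,float);return np.c_[p[0]+c*L[:,0]-s*L[:,1],p[1]+s*L[:,0]+c*L[:,1],L[:,2]]
for s,t in[((241,155.4),(172,219.5)),((263,169),(220,210.5))]:print(tri(np.array(s),np.array(t)))
def fe(p):
    b=p[3];T=[(.024,.05,.098),(.024,-.05,.098)]
    B=[(.075,.055,b),(.075,-.055,b),(-.075,-.055,b),(-.075,.055,b)]
    return np.r_[(proj("top",W(p,T))-[(172,219.5),(220,210.5)]).ravel(),(proj("side",W(p,T))-[(241,155.4),(263,169)]).ravel(),
     (proj("top",W(p,B))-[(183,208),(229,199),(239.5,263),(190,272)]).ravel(),(proj("side",W(p,B[3:]+B[2:3]+B[1:2]))-[(211,195),(229,208.6),(279,191)]).ravel()]
r=least_squares(fe,[.53,.255,.16,.012],loss="soft_l1");print("easel",r.x,fe(r.x).reshape(-1,2).tolist());e=r.x
print("seat",W(e,[(.009,0,.083)]))
def fr(p):
    h=.011;x0=p[3];T=[(x0-h,.04,.072),(x0+h,.04,.072),(x0-h,-.04,.072),(x0+h,-.04,.072)]
    P=[(.11,.065,.003),(-.11,.065,.003),(-.11,-.065,.003)]
    S=[(x0,0,.006)]
    return np.r_[(proj("side",W(p,T))-[(298.4,315),(306.9,306.6),(338.4,342.5),(345.9,333.8)]).ravel(),
      (proj("top",W(p,P))-[(385,199),(418.7,294.5),(473.5,274.5)]).ravel(),(proj("top",W(p,S))-[(440.2,267.5)]).ravel(),(proj("side",W(p,S))-[(320,348.2)]).ravel(),
      (proj("side",W(p,P[1:]))-[(279,345),(337,391)]).ravel()]
r=least_squares(fr,[.52,-.24,.27,-.07],loss="soft_l1");print("rack",r.x,fr(r.x).reshape(-1,2).tolist());print("slot",W(r.x,[(r.x[3],0,.104)]))
def fl(p):
    H=[(.025,.009,.046),(.025,-.009,.046),(-.025,-.009,.046),(-.025,.009,.046)]
    q=proj("top",W(p,H));return (q-[(300.5,224),(321,231),(319,239),(299,230)][:]).ravel() if 0 else (q-[(299.5,230),(301.3,224),(321,231),(319.5,238.5)]).ravel()
for y0 in(1.2,-1.9):
    r=least_squares(fl,[.53,.03,y0]);print("lid",r.x,r.cost)
```

```text
(array([0.5541, 0.3108, 0.0933]), np.float64(0.5154285056154606))
(array([0.5706, 0.2119, 0.0915]), np.float64(0.056354700080532893))
easel [0.5312 0.2553 0.1468 0.0107] [[0.017037274086845855, 3.173245699757672], [0.2478535424767756, 3.5370526644933875], [-1.5506754617636886, -0.6888347155071415], [-2.7027964826167477, -0.9760684047739971], [-0.177341443934381, -1.9467005197142555], [1.130306766152131, -1.396986192227871], [-0.5356168885112993, -0.24376516204284826], [0.09733233909142314, -0.41805179752566346], [-0.2948693342744946, -0.70363545275913], [2.691385318640954, 3.4040293487249755], [0.7557147092767309, -0.21038616937431698]]
seat [[0.5401 0.2566 0.083 ]]
rack [ 0.511  -0.2343  0.2836 -0.0721] [[-0.4543845259364616, -0.49758191994902745], [0.2999241561559529, -0.35602748112893323], [-0.9886487270957218, 0.7425246639476768], [0.537567344825618, -0.16029853246379844], [-1.0300392232813351, 0.5930883652808063], [-0.6837860951885091, -1.033116034632883], [0.13170145099746833, 0.3287979625866342], [-0.23164117796994788, -0.10331479841130431], [1.4532670949091084, 1.4478594339112192], [-1.4136945206483915, -1.6105621400043333], [1.1734095209407656, 2.1478743672283827]]
slot [[ 0.4418 -0.2544  0.104 ]]
lid [0.5274 0.0279 1.1815] 3.337588780732174
lid [0.5274 0.0279 1.1815] 3.337588780736105
```

```bash
cat >> h.py <<'E'
from scipy.spatial.transform import Rotation as Ro
np.set_printoptions(precision=4,suppress=True)
def unit(v): return np.array(v,float)/np.linalg.norm(v)
def zy(z,y):
    z=unit(z);y=np.array(y,float);y=unit(y-z*(y@z));return np.c_[np.cross(y,z),y,z]
def go(p,R):
    s=robot.state();O=np.array(s["orientation"]);print("row:",O.T@(np.array(p)-s["position"]),Ro.from_matrix(O.T@R).as_rotvec(),"t",s["time"])
def d(a,z=0): return np.array([np.cos(a),np.sin(a),z])
EY=.15; U=np.r_[np.cos(EY),np.sin(EY),1]/2**.5; N=np.r_[-np.cos(EY),-np.sin(EY),1]/2**.5   # easel up-slope, normal
SEAT=np.array([.539,.257,.083]); LID=np.array([.5285,.0277,0]); SLOT=np.array([.4415,-.254,0]); RY=.2836
E
python3 -c "
from h import *
go(LID+[0,0,.12],zy([0,0,-1],d(-.39)))"
```

```text
row: [-0.4969 -0.3915  0.1108] [-0.0018  0.0015  1.661 ] t 0.1
```

```bash
python3 steer.py '{"steps":[[-0.04,-0.03,0,0,0,0.14],[-0.08,-0.06,0,0,0,0.28],[-0.12,-0.09,0,0,0,0.42],[-0.16,-0.12,0,0,0,0.56],[-0.20,-0.15,0,0,0,0.70]]}' 1.0; python3 -c "
from h import *
print(robot.state()['joint_positions'])
go(LID+[0,0,.12],zy([0,0,-1],d(-.39)))"
```

```text
time: 0.6
position: [0.317, 0.3451, 0.2309]
orientation: [[-0.536, 0.844, -0.0], [0.844, 0.536, -0.0], [-0.0, -0.0, -1.0]]
contact_force: [1.0, 0.6, -0.3]
width: 1.001
gripper_force: 0.0
[ 0.6429 -0.023   1.7922 -0.0001  1.3729  0.077 ]
row: [-0.3813  0.0084  0.1109] [-0.0004  0.0004  0.9559] t 0.6
```

```bash
python3 steer.py '{"steps":[[-0.048,0.001,0,0,0,0.12],[-0.095,0.002,0,0,0,0.24],[-0.143,0.003,0.01,0,0,0.36],[-0.191,0.004,0.03,0,0,0.48],[-0.238,0.005,0.05,0,0,0.60]]}'; python3 -c "
from h import *
print(robot.state()['joint_positions'])
go(LID+[0,0,.12],zy([0,0,-1],d(-.39)))"
```

```text
time: 1.1
position: [0.4488, 0.15, 0.1823]
orientation: [[0.034, 0.999, 0.001], [0.999, -0.034, 0.0], [0.0, 0.001, -1.0]]
contact_force: [-0.3, 0.1, -0.3]
width: 1.004
gripper_force: 0.0
[0.1394 0.0357 1.8387 0.0001 1.2658 0.1735]
row: [-0.1196  0.0837  0.0623] [ 0.0013 -0.0006  0.3558] t 1.1
```

```bash
python3 steer.py '{"steps":[[-0.03,0.021,0.015,0,0,0.09],[-0.06,0.042,0.03,0,0,0.18],[-0.09,0.063,0.045,0,0,0.27],[-0.12,0.084,0.062,0,0,0.356],[-0.12,0.084,0.062,0,0,0.356]]}'; python3 steer.py '{"steps":[[0,0,0.03,0,0,0],[0,0,0.06,0,0,0],[0,0,0.085,0,0,0],[0,0,0.1,0,0,0],[0,0,0.1,0,0,0]]}' 0.6;  python3 steer.py '{"steps":[[0,0,0,0,0,0],[0,0,0,0,0,0],[0,0,0,0,0,0],[0,0,0,0,0,0],[0,0,0,0,0,0]]}' 0
```

```text
time: 1.6
position: [0.5285, 0.026, 0.1178]
orientation: [[0.381, 0.925, -0.004], [0.925, -0.381, -0.001], [-0.002, -0.003, -1.0]]
contact_force: [-1.5, 0.4, -0.1]
width: 1.004
gripper_force: 0.0
time: 2.1
position: [0.5251, 0.0303, 0.0179]
orientation: [[0.375, 0.927, -0.007], [0.927, -0.375, 0.001], [-0.002, -0.007, -1.0]]
contact_force: [-0.4, -0.4, 0.1]
width: 0.596
gripper_force: 0.0
time: 2.6
position: [0.5296, 0.0295, 0.0221]
orientation: [[0.376, 0.927, 0.003], [0.927, -0.376, 0.0], [0.001, 0.002, -1.0]]
contact_force: [-0.8, 1.3, 5.9]
width: 0.193
gripper_force: 61.0
```

```bash
python3 steer.py '{"steps":[[0,0,-0.02,0,0,0],[0,0,-0.06,0,0,0],[0,0,-0.10,0,0,0],[0,0,-0.14,0,0,0],[0,0,-0.15,0,0,0]]}'; python3 -c "
from h import *
print(robot.state()['joint_positions'])
go(SEAT+N*.12+U*.02,zy(-N,U))"
```

```text
time: 3.1
position: [0.5315, 0.0291, 0.1752]
orientation: [[0.375, 0.927, 0.01], [0.927, -0.375, -0.001], [0.003, 0.009, -1.0]]
contact_force: [1.2, 0.5, -4.0]
width: 0.197
gripper_force: 59.5
[-0.108   0.1639  1.7132 -0.0001  1.2548  0.2769]
row: [ 0.1781 -0.1394 -0.0076] [-0.7565  0.2098 -0.5065] t 3.1
```

```bash
python3 steer.py '{"steps":[[0.025,-0.02,0,-0.108,0.03,-0.072],[0.05,-0.04,0,-0.216,0.06,-0.144],[0.076,-0.06,0,-0.324,0.09,-0.217],[0.102,-0.08,0,-0.432,0.12,-0.289],[0.127,-0.10,0,-0.54,0.15,-0.361]]}'; python3 -c "
from h import *
print(robot.state()['joint_positions'])
go(SEAT+N*.12+U*.02,zy(-N,U))"
```

```text
time: 3.6
position: [0.4806, 0.1853, 0.168]
orientation: [[-0.001, 0.85, 0.527], [0.999, -0.022, 0.038], [0.044, 0.527, -0.849]]
contact_force: [0.1, -0.9, -4.7]
width: 0.195
gripper_force: 59.7
[ 0.2611 -0.1425  2.1507 -0.1784  0.5918  0.3929]
row: [ 0.0617 -0.0038 -0.0156] [-0.2262  0.0577 -0.1442] t 3.6
```

```bash
python3 steer.py '{"steps":[[0.03,-0.002,-0.008,-0.113,0.029,-0.072],[0.062,-0.004,-0.016,-0.226,0.058,-0.144],[0.062,-0.004,-0.016,-0.226,0.058,-0.144],[0.062,-0.004,-0.016,-0.226,0.058,-0.144]]}'
python3 - <<'E'
from h import *
import cv2
print(robot.state()['joint_positions'])
go(SEAT+N*.035+U*.012,zy(-N,U))
a=robot.camera("side")[100:280,160:360,::-1];b=robot.camera("top")[130:310,120:320,::-1]
cv2.imwrite("pics/d.png",cv2.resize(np.hstack([a,b]),None,fx=2,fy=2,interpolation=2))
E
```

```text
time: 4.0
position: [0.4678, 0.2459, 0.1803]
orientation: [[-0.149, 0.704, 0.694], [0.989, 0.107, 0.104], [-0.001, 0.702, -0.712]]
contact_force: [0.6, -0.7, -3.9]
width: 0.198
gripper_force: 59.8
[ 0.4423 -0.1638  2.245  -0.606   0.3649  0.7851]
row: [ 0.0004 -0.0053  0.0848] [-0.0074  0.001   0.0006] t 4.0
```

View pics/d.png

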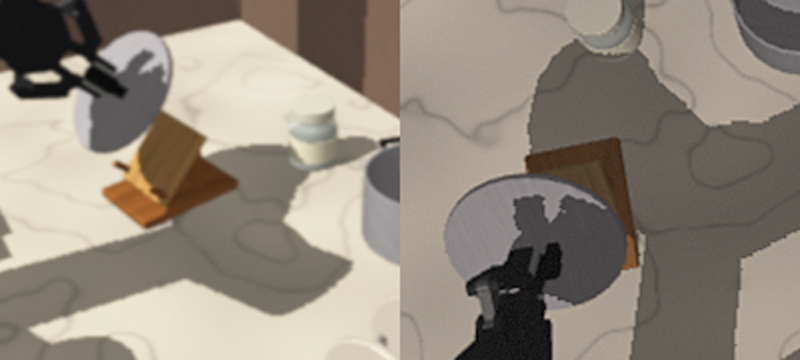

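The picture shows the lid held parallel to the panel, above and to the left of it at side crop (125,90), with the way to the pegs clear. I'll close in.

```bash
python3 steer.py '{"steps":[[0,-0.002,0.03,0,0,0],[0,-0.005,0.06,0,0,0],[0,-0.005,0.075,0,0,0],[0,-0.005,0.085,0,0,0],[0,-0.005,0.085,0,0,0]]}'; python3 steer.py '{"steps":[[0,0,0.003,0,0,0],[0,0,0.006,0,0,0],[0,0,0.009,0,0,0],[0,0,0.009,0,0,0]]}'; python3 -c "
from h import *
s=robot.state();p=s['position']-SEAT;print(p@N,p@U,s['contact_force']@N,s['contact_force']@U)"
```

```text
time: 4.6
position: [0.5284, 0.253, 0.1194]
orientation: [[-0.144, 0.702, 0.698], [0.99, 0.102, 0.102], [0.0, 0.705, -0.709]]
contact_force: [-0.1, -0.2, -4.3]
width: 0.199
gripper_force: 59.8
time: 5.0
position: [0.534, 0.2554, 0.115]
orientation: [[-0.147, 0.699, 0.7], [0.989, 0.103, 0.105], [0.001, 0.708, -0.707]]
contact_force: [-0.1, 0.2, -4.1]
width: 0.196
gripper_force: 59.9
0.02625032673415277 0.01897352549410495 -2.836851469550477 -2.9491620370297067
```

```bash
for i in 1; do python3 steer.py '{"steps":[[0,0,0.002,0,0,0],[0,0,0.004,0,0,0],[0,0,0.005,0,0,0],[0,0,0.005,0,0,0]]}'; done; python3 -c "
from h import *
s=robot.state();p=s['position']-SEAT;print(p@N,p@U,s['contact_force']@N,s['contact_force']@U)"
```

```text
time: 5.4
position: [0.5374, 0.256, 0.1114]
orientation: [[-0.147, 0.7, 0.699], [0.989, 0.103, 0.105], [0.001, 0.707, -0.707]]
contact_force: [0.2, -0.6, -3.7]
width: 0.197
gripper_force: 59.9
0.021267900015085016 0.01886514409999655 -2.696994554678074 -2.4757145738362203
```

Nearly flat on the panel. Next I'll slide down towards the pegs, creeping in.

```bash
python3 steer.py '{"steps":[[0,-0.003,0.001,0,0,0],[0,-0.006,0.002,0,0,0],[0,-0.009,0.002,0,0,0],[0,-0.011,0.002,0,0,0],[0,-0.011,0.002,0,0,0]]}';  python3 -c "
from h import *
s=robot.state();p=s['position']-SEAT;print(p@N,p@U,s['contact_force']@N,s['contact_force']@U)"
```

```text
time: 5.9
position: [0.5315, 0.2543, 0.1064]
orientation: [[-0.148, 0.706, 0.693], [0.989, 0.104, 0.106], [0.003, 0.701, -0.713]]
contact_force: [0.1, 0.2, -4.5]
width: 0.197
gripper_force: 59.9
0.02204368443256745 0.010990226335480214 -3.3085612273755634 -3.0804981685652324
```

```bash
python3 steer.py '{"steps":[[0,-0.002,0.001,0,0,0],[0,-0.004,0.002,0,0,0],[0,-0.005,0.003,0,0,0],[0,-0.005,0.003,0,0,0]]}';  python3 -c "
from h import *
s=robot.state();p=s['position']-SEAT;print(p@N,p@U,s['contact_force']@N,s['contact_force']@U)"
python3 steer.py '{"steps":[[0,-0.002,0.001,0,0,0],[0,-0.004,0.002,0,0,0],[0,-0.005,0.003,0,0,0],[0,-0.005,0.003,0,0,0]]}';  python3 -c "
from h import *
s=robot.state();p=s['position']-SEAT;print(p@N,p@U,s['contact_force']@N,s['contact_force']@U)"
```

```text
time: 6.3
position: [0.5309, 0.2538, 0.1033]
orientation: [[-0.149, 0.709, 0.69], [0.989, 0.104, 0.106], [0.004, 0.698, -0.716]]
contact_force: [0.3, -0.3, -3.9]
width: 0.196
gripper_force: 59.9
0.02041098030298141 0.008364984647973282 -2.9480653657031546 -2.586711150118331
time: 6.7
position: [0.5301, 0.2534, 0.1009]
orientation: [[-0.15, 0.711, 0.687], [0.989, 0.105, 0.107], [0.004, 0.695, -0.719]]
contact_force: [-3.0, -2.7, 0.9]
width: 0.2
gripper_force: 60.7
0.019274895892677925 0.006085269291107941 3.0005248351900526 -1.7512962329585093
```

```bash
python3 steer.py '{"steps":[[0,-0.002,0,0,0,0],[0,-0.004,0,0,0,0],[0,-0.004,0,0,0,0]]}';  python3 -c "
from h import *
s=robot.state();p=s['position']-SEAT;print(p@N,p@U,s['contact_force']@N,s['contact_force']@U)"
python3 steer.py '{"steps":[[0,-0.002,0,0,0,0],[0,-0.004,0,0,0,0],[0,-0.004,0,0,0,0]]}';  python3 -c "
from h import *
s=robot.state();p=s['position']-SEAT;print(p@N,p@U,s['contact_force']@N,s['contact_force']@U)"
```

```text
time: 7.0
position: [0.5292, 0.2539, 0.101]
orientation: [[-0.152, 0.711, 0.687], [0.988, 0.105, 0.11], [0.006, 0.696, -0.718]]
contact_force: [4.4, 1.7, -1.3]
width: 0.196
gripper_force: 59.8
0.019916834798319374 0.005579357230769496 -4.158730153868686 2.364805435096558
time: 7.3
position: [0.5281, 0.2542, 0.1013]
orientation: [[-0.153, 0.71, 0.687], [0.988, 0.105, 0.112], [0.008, 0.696, -0.718]]
contact_force: [6.6, 2.7, -0.0]
width: 0.198
gripper_force: 59.7
0.020834488946345858 0.005054318960619728 -4.914076675964684 4.87605004919354
```

```bash
python3 steer.py '{"steps":[[0,0,0.002,0,0,0],[0,0,0.004,0,0,0],[0,0,0.004,0,0,0]]}';  python3 - <<'E'
from h import *
import cv2
s=robot.state();p=s['position']-SEAT;print(p@N,p@U,s['contact_force']@N,s['contact_force']@U)
a=robot.camera("side")[100:240,190:330,::-1];b=robot.camera("top")[170:310,140:280,::-1]
cv2.imwrite("pics/e.png",cv2.resize(np.hstack([a,b]),None,fx=2.8,fy=2.8,interpolation=2))
E
```

```text
time: 7.6
position: [0.5295, 0.2542, 0.0999]
orientation: [[-0.153, 0.712, 0.686], [0.988, 0.105, 0.112], [0.008, 0.695, -0.719]]
contact_force: [-12.9, -3.6, 19.8]
width: 0.194
gripper_force: 63.7
0.018860583329103408 0.0049809824881938275 23.36349119437458 4.574729816626152
```

View pics/e.png

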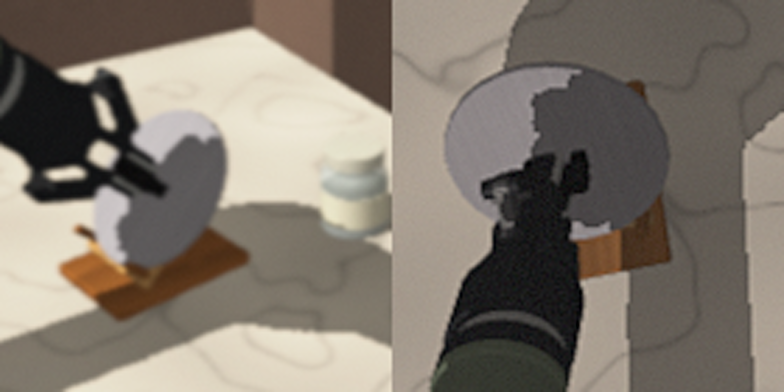

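The lid lies flat on the panel with its lower edge on the pegs: side crop shows the lower rim at (150,265) and the peg tips beside it. I'll ease the press and release.

```bash
python3 steer.py '{"steps":[[0,0,-0.002,0,0,0],[0,0,-0.002,0,0,0]]}'; python3 steer.py '{"steps":[[0,0,0,0,0,0],[0,0,0,0,0,0],[0,0,0,0,0,0],[0,0,0,0,0,0]]}' 0.5; python3 steer.py '{"steps":[[0,0,-0.02,0,0,0],[0,0,-0.05,0,0,0],[0,0,-0.10,0,0,0],[0,0,-0.10,0,0,0],[0,0,-0.10,0,0,0]]}' 0.8
python3 - <<'E'
from h import *
import cv2
print(robot.state()['joint_positions'])
a=robot.camera("side");b=robot.camera("top");cv2.imwrite("pics/s2.png",a[:,:,::-1]);cv2.imwrite("pics/t2.png",b[:,:,::-1])
cv2.imwrite("pics/f.png",cv2.resize(np.hstack([a[110:230,210:310,::-1],b[180:300,150:250,::-1]]),None,fx=4,fy=4,interpolation=2))
E
```

```text
time: 7.9
position: [0.5287, 0.2546, 0.1005]
orientation: [[-0.154, 0.712, 0.685], [0.988, 0.105, 0.113], [0.009, 0.694, -0.72]]
contact_force: [5.9, 3.8, 2.6]
width: 0.201
gripper_force: 60.1
time: 8.3
position: [0.5255, 0.2518, 0.0963]
orientation: [[-0.151, 0.718, 0.68], [0.989, 0.106, 0.107], [0.005, 0.688, -0.726]]
contact_force: [0.3, 0.3, 0.8]
width: 0.5
gripper_force: 0.0
time: 8.8
position: [0.4583, 0.2417, 0.1718]
orientation: [[-0.151, 0.714, 0.684], [0.988, 0.104, 0.11], [0.007, 0.693, -0.721]]
contact_force: [0.0, -0.8, 0.5]
width: 0.801
gripper_force: 0.0
[ 0.4333 -0.1748  2.2684 -0.5708  0.3544  0.7522]
```

View pics/f.png

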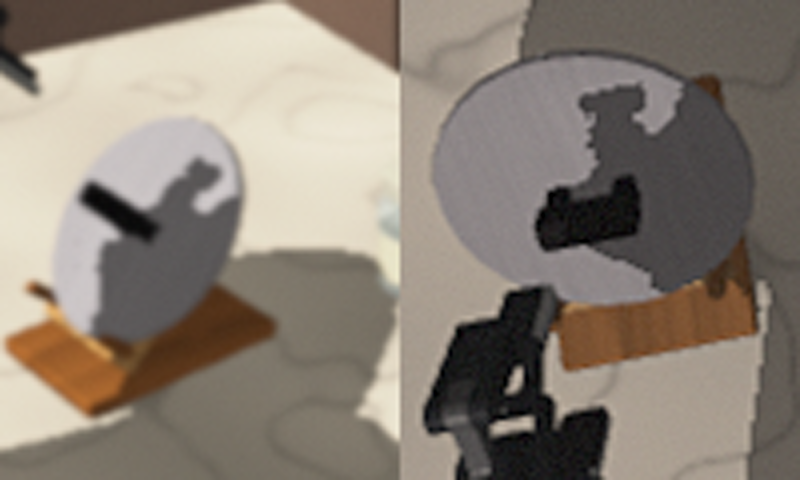

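The lid rests on the easel with the handle outwards and is let go. Its rim spans about x 158–238, y 192–256 in the top view, and x 223–271, y 139–196 in the side view. I'll fit its pose.

Run:
```python
from h import *
a=np.linspace(0,2*np.pi,300)
def axes(y,t): n=np.r_[-np.cos(y)*np.sin(t),-np.sin(y)*np.sin(t),np.cos(t)];u=np.r_[np.cos(y)*np.cos(t),np.sin(y)*np.cos(t),np.sin(t)];return n,u,np.r_[-np.sin(y),np.cos(y),0]
def ext(n,p):
    nn,u,v=axes(p[3],p[4]);q=np.vstack([proj(n,p[:3]+nn*z+.08*(np.outer(np.cos(a),u)+np.outer(np.sin(a),v))) for z in(0,.008)]);return np.r_[q.min(0),q.max(0)]
m=np.r_[158,192.5,238.25,255.75,223,139.25,270.75,195.75]
f=lambda p:np.r_[np.r_[ext("top",p),ext("side",p)]-m,(p[3]-.15)*20,(p[4]-.785)*20]
r=least_squares(f,[*SEAT,.15,.785]);print(r.x,r.fun)
p=r.x[:3]-SEAT;print(p@N,p@U,"rim top",r.x[:3]+.08*axes(*r.x[3:])[1])
```

```text
[0.5446 0.2573 0.082  0.1333 0.7867] [-0.1838 -0.5044  0.2046 -0.0223 -0.3487 -0.3973 -0.2422  0.7182 -0.3336
  0.0333]
-0.004601580765493241 0.003245074430013253 rim top [0.6006 0.2648 0.1387]
```

```bash
sed -i 's/^SEAT=/C=np.array([.5435,.257,.083]); SEAT=/' h.py; python3 steer.py '{"steps":[[0,0,-0.03,0.1,0,0],[0,0.02,-0.06,0.2,0,0],[0,0.05,-0.09,0.35,0,0],[0,0.08,-0.10,0.5,0,0],[0,0.11,-0.10,0.65,0,0]]}'; python3 -c "
from h import *
print(robot.state()['joint_positions'])
go(C+U*.16+[0,0,.06],zy(-U,-N))"
```

```text
time: 9.4
position: [0.4698, 0.2425, 0.3196]
orientation: [[-0.151, 0.977, 0.154], [0.989, 0.148, 0.029], [0.006, 0.156, -0.988]]
contact_force: [1.0, -0.1, 0.4]
width: 0.801
gripper_force: 0.0
[ 0.3257 -0.0519  1.6453 -0.0219  1.3927  0.1767]
row: [0.0027 0.176  0.0921] [ 0.9422 -0.0051  0.0035] t 9.4
```

```bash
python3 steer.py '{"steps":[[0,0.035,0,0.14,0,0],[0,0.07,0.01,0.28,0,0],[0.001,0.105,0.03,0.42,0,0],[0.001,0.14,0.05,0.56,0,0],[0.002,0.176,0.07,0.70,0,0]]}' 0.5; python3 -c "
from h import *
print(robot.state()['joint_positions'])
go(C+U*.16+[0,0,.06],zy(-U,-N))"
```

```text
time: 9.9
position: [0.6431, 0.2696, 0.2757]
orientation: [[-0.147, 0.865, -0.479], [0.989, 0.131, -0.068], [0.003, -0.484, -0.875]]
contact_force: [1.5, 0.5, 0.6]
width: 0.501
gripper_force: 0.0
[0.2492 0.8275 0.6328 0.0635 2.1835 0.1237]
row: [0.0024 0.0206 0.011 ] [ 0.2799 -0.004   0.0003] t 9.9
```

```bash
python3 steer.py '{"steps":[[0,0,0.01,0.1,0,0],[0,0,0.025,0.2,0,0],[0,0,0.035,0.28,0,0],[0,0,0.035,0.28,0,0]]}'; python3 -c "
from h import *
print(robot.state()['joint_positions'])
go(C+N*.004+U*.12,zy(-U,-N))"
```

```text
time: 10.3
position: [0.6242, 0.2673, 0.2399]
orientation: [[-0.148, 0.695, -0.703], [0.989, 0.106, -0.103], [0.003, -0.711, -0.703]]
contact_force: [-0.0, -0.1, -0.7]
width: 0.498
gripper_force: 0.0
[0.2445 1.0241 0.4729 0.1073 2.43   0.1472]
row: [0.0017 0.0497 0.0482] [-0.0053 -0.0029  0.0007] t 10.3
```

```bash
python3 steer.py '{"steps":[[0,0.025,0.01,0,0,0],[0.001,0.045,0.03,0,0,0],[0.002,0.05,0.048,0,0,0],[0.002,0.05,0.048,0,0,0]]}'
python3 - <<'E'
from h import *
import cv2
print(robot.state()['joint_positions'])
go(C+N*.004+U*.057,zy(-U,-N))
a=robot.camera("side");b=robot.camera("top")
cv2.imwrite("pics/g.png",cv2.resize(np.hstack([a[90:230,200:320,::-1],b[160:300,140:260,::-1]]),None,fx=3.3,fy=3.3,interpolation=2))
E
```

```text
time: 10.7
position: [0.6245, 0.2708, 0.1782]
orientation: [[-0.15, 0.701, -0.697], [0.989, 0.109, -0.103], [0.004, -0.704, -0.71]]
contact_force: [-0.5, -0.8, -0.1]
width: 0.498
gripper_force: 0.0
[0.2485 1.0551 0.5368 0.0987 2.3262 0.1348]
row: [-0.0017  0.005   0.0684] [ 0.0039 -0.0025  0.003 ] t 10.7
```

View pics/g.png

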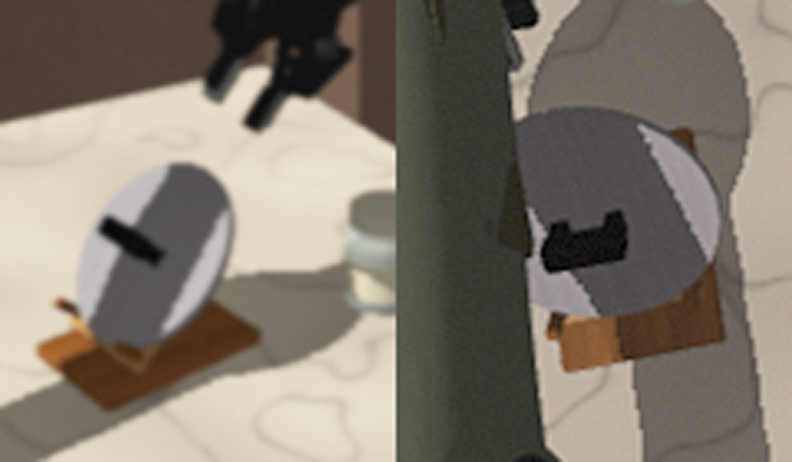

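The picture shows the open fingers at side crop (213,95) and (258,128), straddling the line to the lid's upper rim at (185,165), with the arm clear above. I'll move in and grip.

```bash
python3 steer.py '{"steps":[[0,0.003,0.02,0,0,0],[-0.001,0.005,0.04,0,0,0],[-0.001,0.005,0.055,0,0,0],[-0.001,0.005,0.066,0,0,0],[-0.001,0.005,0.066,0,0,0]]}'; python3 -c "
from h import *
go(C+N*.004+U*.057,zy(-U,-N))"
```

```text
time: 11.3
position: [0.5847, 0.2642, 0.1333]
orientation: [[-0.15, 0.708, -0.69], [0.989, 0.111, -0.101], [0.005, -0.698, -0.716]]
contact_force: [0.1, 0.1, -0.2]
width: 0.494
gripper_force: 0.0
row: [-0.001   0.0019  0.0082] [ 0.0132 -0.0033  0.0042] t 11.3
```

```bash
python3 steer.py '{"steps":[[0,0.002,0.004,0.013,0,0],[0,0.002,0.007,0.013,0,0],[0,0.002,0.007,0.013,0,0]]}'; python3 steer.py '{"steps":[[0,0,0,0,0,0],[0,0,0,0,0,0],[0,0,0,0,0,0],[0,0,0,0,0,0],[0,0,0,0,0,0]]}' 0; python3 -c "
from h import *
p=robot.state()['position']-C;print(p@N,p@U)"
```

```text
time: 11.6
position: [0.5815, 0.2637, 0.1258]
orientation: [[-0.15, 0.698, -0.7], [0.989, 0.11, -0.102], [0.005, -0.708, -0.707]]
contact_force: [0.8, 0.1, 0.6]
width: 0.503
gripper_force: 0.0
time: 12.1
position: [0.581, 0.2637, 0.1264]
orientation: [[-0.15, 0.697, -0.701], [0.989, 0.11, -0.102], [0.006, -0.708, -0.706]]
contact_force: [-0.3, 0.4, 2.5]
width: 0.078
gripper_force: 61.4
0.0037437093066311025 0.05767359985693389
```

```bash
python3 steer.py '{"steps":[[0,-0.002,-0.005,0,0,0],[0,-0.008,-0.02,0,0,0],[0,-0.02,-0.04,0,0,0],[0,-0.04,-0.065,0,0,0],[0,-0.06,-0.09,0,0,0]]}'; python3 -c "
from h import *
print(robot.state()['joint_positions'])
go(SLOT+[0,0,.28],zy([0,0,-1],d(RY)))"
```

```text
time: 12.6
position: [0.6028, 0.2662, 0.2306]
orientation: [[-0.149, 0.698, -0.7], [0.989, 0.109, -0.102], [0.005, -0.708, -0.706]]
contact_force: [-0.0, 0.8, -3.8]
width: 0.082
gripper_force: 60.7
[0.2491 0.9575 0.6067 0.1045 2.3585 0.141 ]
row: [-0.4901 -0.2041  0.1313] [-0.785  -0.0572 -0.1249] t 12.6
```

```bash
python3 steer.py '{"steps":[[-0.01,-0.012,-0.012,-0.145,-0.01,-0.02],[-0.03,-0.03,-0.025,-0.29,-0.02,-0.04],[-0.06,-0.05,-0.035,-0.43,-0.03,-0.06],[-0.10,-0.07,-0.045,-0.57,-0.04,-0.08],[-0.14,-0.09,-0.05,-0.71,-0.05,-0.11]]}'; python3 -c "
from h import *
print(robot.state()['joint_positions'])
go(SLOT+[0,0,.30],zy([0,0,-1],d(RY)))"
```

```text
time: 13.1
position: [0.5963, 0.1222, 0.3317]
orientation: [[-0.268, 0.961, -0.065], [0.963, 0.267, -0.014], [0.004, -0.066, -0.998]]
contact_force: [0.6, -0.5, -3.6]
width: 0.079
gripper_force: 60.6
[ 0.0652  0.2688  1.2626 -0.01    1.676  -0.2067]
row: [-0.3211 -0.2473  0.047 ] [-0.0664 -0.0041 -0.0124] t 13.1
```

```bash
python3 steer.py '{"steps":[[-0.035,-0.025,0,-0.02,0,0],[-0.07,-0.05,0,-0.04,0,0],[-0.105,-0.08,0,-0.066,0,-0.012],[-0.14,-0.105,0,-0.066,0,-0.012],[-0.175,-0.13,0,-0.066,0,-0.012]]}'; python3 -c "
from h import *
print(robot.state()['joint_positions'])
go(SLOT+[0,0,.30],zy([0,0,-1],d(RY)))"
```

```text
time: 13.6
position: [0.5155, -0.0815, 0.3383]
orientation: [[-0.277, 0.961, -0.011], [0.961, 0.277, 0.004], [0.007, -0.01, -1.0]]
contact_force: [1.1, -0.7, -3.9]
width: 0.082
gripper_force: 60.6
[-0.3227  0.0372  1.5116 -0.      1.6045 -0.6032]
row: [-0.1455 -0.1185  0.0385] [-0.0097 -0.0067 -0.0031] t 13.6
```

```bash
python3 steer.py '{"steps":[[-0.035,-0.03,0,0,0,0],[-0.07,-0.06,0.01,0,0,0],[-0.105,-0.09,0.02,0,0,0],[-0.1455,-0.1185,0.038,-0.01,-0.007,-0.003],[-0.1455,-0.1185,0.038,-0.01,-0.007,-0.003]]}'; python3 steer.py '{"steps":[[0,0,0.02,0,0,0],[0,0,0.04,0,0,0],[0,0,0.05,0,0,0],[0,0,0.05,0,0,0],[0,0,0.05,0,0,0]]}'
python3 - <<'E'
from h import *
import cv2
go(SLOT+[0,0,.25],zy([0,0,-1],d(RY)))
a=robot.camera("side");b=robot.camera("top")
cv2.imwrite("pics/i.png",cv2.resize(np.hstack([a[200:400,270:420,::-1],b[160:310,380:500,::-1][:, :].copy() if 0 else b[130:330,370:490,::-1]]),None,fx=2.9,fy=2.9,interpolation=2))
E
```

```text
time: 14.1
position: [0.4392, -0.2565, 0.2975]
orientation: [[-0.273, 0.962, -0.005], [0.962, 0.273, 0.0], [0.002, -0.005, -1.0]]
contact_force: [-0.5, 1.9, -5.2]
width: 0.081
gripper_force: 60.6
time: 14.6
position: [0.4435, -0.2524, 0.2513]
orientation: [[-0.281, 0.96, 0.001], [0.96, 0.281, -0.0], [-0.001, 0.001, -1.0]]
contact_force: [0.1, -0.3, -3.6]
width: 0.078
gripper_force: 60.6
row: [-0.001  -0.0024  0.0013] [0.0011 0.0007 0.0008] t 14.6
```

View pics/i.png

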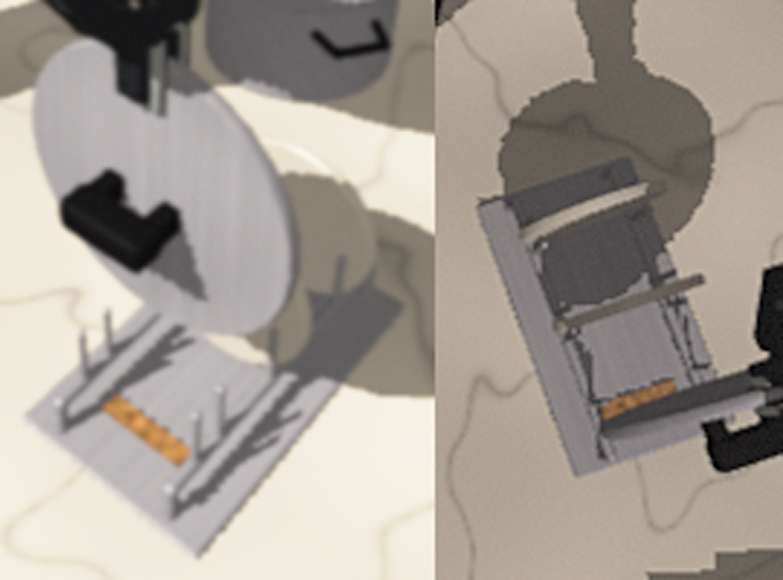

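The picture shows the lid hanging upright over the empty slot. The cork is at side crop (145,432), the four tines are clear below, and both saucers are in place. I'll check the lid's image position against the tines.

Run:
```python
from h import *
s=robot.state();O=np.array(s["orientation"]);a=np.linspace(0,2*np.pi,300)
p0=np.array(s["position"])+O[:,2]*.0577
def ext(p):
    q=np.vstack([proj("side",p+O[:,1]*w+.08*(np.outer(np.cos(a),O[:,2])+np.outer(np.sin(a),O[:,0]))) for w in(-.004,.004)]);return np.r_[q.min(0),q.max(0)]
m=np.r_[281.4,213.8,373.1,315.5]
print(p0,ext(p0)-m)
r=least_squares(lambda p:np.r_[ext(p)-m,(p-p0)*100],p0);e=r.x-p0;print(r.x,r.fun[:4],"rack x,y off",(r.x-SLOT)@d(RY),(r.x-SLOT)@d(RY+np.pi/2))
```

```text
[ 0.4442 -0.253   0.1946] [-1.7769 -2.6402  0.2986  0.1066]
[ 0.4487 -0.2484  0.1863] [-0.2297 -0.3589  0.1771  0.3292] rack x,y off 0.00850927350998033 0.0033725660103731086
```

```bash
cat > fit.py <<'E'
from h import *
import cv2
from scipy.ndimage import map_coordinates
def lidfit():
    s=robot.state();O=np.array(s["orientation"]);p0=np.array(s["position"])+O[:,2]*.0577
    im={n:cv2.GaussianBlur(robot.camera(n),(0,0),.8).astype(float) for n in("side","top")};a=np.linspace(0,2*np.pi,120,endpoint=False)
    def hull(n,p):
        R=O@Ro.from_rotvec([p[3],0,p[4]]).as_matrix();c=p0+p[:3]
        q=np.vstack([proj(n,c+R[:,1]*w+.08*(np.outer(np.cos(a),R[:,2])+np.outer(np.sin(a),R[:,0]))) for w in(-.004,.004)])
        h=cv2.convexHull(q.astype(np.float32))[:,0].astype(float);h=np.vstack([h,h[:1]])
        L=np.r_[0,np.cumsum(np.hypot(*np.diff(h,axis=0).T))];t=np.linspace(0,L[-1],90,endpoint=False)
        P=np.c_[np.interp(t,L,h[:,0]),np.interp(t,L,h[:,1])];T=np.roll(P,-1,0)-np.roll(P,1,0);T/=np.linalg.norm(T,axis=1)[:,None];return P,np.c_[T[:,1],-T[:,0]]
    p=np.zeros(5);k=np.arange(-5,5.01,.25)
    for it in range(12):
        tgt={}
        w=5 if it<5 else 3
        kk=k[np.abs(k)<=w]
        for n in im:
            P,M=hull(n,p);S=np.stack([map_coordinates(im[n][:,:,c],[P[:,1,None]+M[:,1,None]*kk,P[:,0,None]+M[:,0,None]*kk],order=1,mode="nearest") for c in range(3)],-1)
            G=np.linalg.norm(np.gradient(S,axis=1),axis=2);j=G.argmax(1);tgt[n]=(P+M*kk[j][:,None],M,np.minimum(G.max(1)/8,1)*((j>0)&(j<len(kk)-1)))
        def f(q):
            r=[]
            for n in im:
                Q,M,w_=tgt[n];P,_=hull(n,q);i=((Q[:,None]-P[None])**2).sum(2).argmin(1);r.append(((Q-P[i])*_[i]).sum(1)*w_)
            return np.r_[np.concatenate(r),q[:3]*150,q[3:]*15]
        p=least_squares(f,p,loss="soft_l1",f_scale=.5,diff_step=1e-3,x_scale=[.01]*3+[.1]*2).x if 0 else least_squares(lambda v:f(v*[.01,.01,.01,.1,.1]),p/[.01,.01,.01,.1,.1],loss="soft_l1",f_scale=.5,diff_step=1e-2).x*[.01,.01,.01,.1,.1]
    r=f(p)[:-5];c=p0+p[:3];axis=(O@Ro.from_rotvec([p[3],0,p[4]]).as_matrix())[:,1]
    print("lid mid",c,"off tool",O.T@p[:3],"tilt,yaw",p[3:],"med res",np.median(np.abs(r[r!=0])),(r!=0).sum());print("rack x,y",(c-SLOT)@d(RY),(c-SLOT)@d(RY+np.pi/2),"bottom z",c[2]-.08,"axis",axis)
    return c
E
python3 -c "
from fit import *
lidfit()"
```

```text
lid mid [ 0.4442 -0.253   0.1946] off tool [ 0. -0. -0.] tilt,yaw [ 0. -0.] med res 0.5071564048065977 139
rack x,y 0.0028772587082034847 0.000218229646538883 bottom z 0.11461529871536157 axis [0.9598 0.2805 0.0024]
```

```bash
python3 - <<'E'
s=open("fit.py").read()
i=s.index("        p=least_squares(f,p,loss");j=s.index("    r=f(p)[:-5]")
s=s[:i]+'''        k5=np.array([.01,.01,.01,.1,.1]);p=(least_squares(lambda v:f((v-1)*k5),p/k5+1,loss="soft_l1",f_scale=.5,diff_step=3e-2).x-1)*k5
'''+s[j:]
open("fit.py","w").write(s)
E
python3 -c "
from fit import *
lidfit()"
```

```text
lid mid [ 0.446  -0.2497  0.1922] off tool [0.0027 0.0028 0.0023] tilt,yaw [0.039  0.0418] med res 0.39433226784891867 162
rack x,y 0.005558944566396183 0.0029044424667911102 bottom z 0.11224896760250312 axis [ 0.9701  0.2398 -0.0365]
```

```bash
python3 steer.py '{"steps":[[-0.0025,-0.0035,0.01,0,0,0],[-0.0025,-0.0035,0.02,0,0,0],[-0.0025,-0.0035,0.03,0,0,0],[-0.0025,-0.0035,0.034,0,0,0],[-0.0025,-0.0035,0.034,0,0,0]]}'; python3 -c "
from fit import *
p=robot.state()['position']-SLOT;print('tcp',p@d(RY),p@d(RY+np.pi/2),p[2]);lidfit();lidfit()"
```

```text
time: 15.4
position: [0.4398, -0.2553, 0.2153]
orientation: [[-0.28, 0.96, -0.001], [0.96, 0.28, 0.002], [0.002, -0.001, -1.0]]
contact_force: [0.1, -0.3, -4.9]
width: 0.076
gripper_force: 60.6
tcp -0.0020193160013708437 -0.0008024305859833434 0.21534469620110086
lid mid [ 0.4417 -0.2512  0.153 ] off tool [0.0033 0.0031 0.0046] tilt,yaw [0.0434 0.038 ] med res 0.2904176761677214 162
rack x,y 0.0010211279218697387 0.0026321280424329986 bottom z 0.07303538208167874 axis [ 0.969   0.2432 -0.0442]
lid mid [ 0.4427 -0.2522  0.1545] off tool [0.0031 0.003  0.0047] tilt,yaw [0.0434 0.0363] med res 0.26565407142458497 165
rack x,y 0.0016058427480644512 0.0013878170630068332 bottom z 0.0744621654587916 axis [ 0.9687  0.2448 -0.0425]
```

```bash
python3 steer.py '{"steps":[[-0.001,0,0.002,-0.02,0,-0.02],[-0.001,0,0.008,-0.02,0,-0.02],[-0.001,0,0.016,-0.02,0,-0.02],[-0.001,0,0.024,-0.02,0,-0.02],[-0.001,0,0.03,-0.02,0,-0.02]]}'; python3 -c "
from fit import *
p=robot.state()['position']-SLOT;print('tcp',p@d(RY),p@d(RY+np.pi/2),p[2]);lidfit()"
```

```text
time: 16.1
position: [0.4405, -0.2565, 0.1857]
orientation: [[-0.299, 0.954, 0.019], [0.954, 0.299, 0.007], [0.001, 0.02, -1.0]]
contact_force: [0.6, 0.3, -4.5]
width: 0.078
gripper_force: 60.7
tcp -0.0016951548702828143 -0.002088785038542496 0.18567325553662303
lid mid [ 0.4425 -0.2535  0.1238] off tool [0.0022 0.0016 0.0042] tilt,yaw [0.0446 0.0493] med res 0.33818640891196 151
rack x,y 0.0010882410988572433 0.00024820845178447315 bottom z 0.043792881550049206 axis [ 0.9675  0.2517 -0.0247]
```

```bash
python3 steer.py '{"steps":[[0,0,0.005,0,0,0],[0,0,0.009,0,0,0],[0,0,0.013,0,0,0],[0,0,0.016,0,0,0],[0,0,0.016,0,0,0]]}'; python3 steer.py '{"steps":[[0,0,0.002,0,0,0],[0,0,0.003,0,0,0],[0,0,0.003,0,0,0]]}'
```

```text
time: 16.7
position: [0.4408, -0.2565, 0.1703]
orientation: [[-0.299, 0.954, 0.019], [0.954, 0.299, 0.006], [0.0, 0.02, -1.0]]
contact_force: [0.3, -0.8, -4.2]
width: 0.079
gripper_force: 60.6
time: 17.0
position: [0.4412, -0.2568, 0.1679]
orientation: [[-0.299, 0.954, 0.02], [0.954, 0.299, 0.006], [-0.001, 0.021, -1.0]]
contact_force: [-0.2, -0.2, -4.0]
width: 0.08
gripper_force: 60.6
```

```bash
python3 steer.py '{"steps":[[0,0,0.002,0,0,0],[0,0,0.003,0,0,0],[0,0,0.003,0,0,0]]}'; python3 steer.py '{"steps":[[0,0,0.001,0,0,0],[0,0,0.002,0,0,0],[0,0,0.002,0,0,0]]}'
```

```text
time: 17.3
position: [0.4412, -0.2567, 0.1647]
orientation: [[-0.299, 0.954, 0.02], [0.954, 0.299, 0.006], [-0.0, 0.021, -1.0]]
contact_force: [0.7, 0.8, -3.2]
width: 0.079
gripper_force: 60.6
time: 17.6
position: [0.4413, -0.2567, 0.1628]
orientation: [[-0.299, 0.954, 0.02], [0.954, 0.299, 0.006], [-0.0, 0.021, -1.0]]
contact_force: [-0.1, -0.4, -4.1]
width: 0.077
gripper_force: 60.6
```

```bash
python3 steer.py '{"steps":[[0,0,0.001,0,0,0],[0,0,0.002,0,0,0],[0,0,0.002,0,0,0]]}'; python3 steer.py '{"steps":[[0,0,0.001,0,0,0],[0,0,0.0015,0,0,0],[0,0,0.0015,0,0,0]]}'; python3 -c "
from fit import *
lidfit()"
```

```text
time: 17.9
position: [0.4418, -0.2569, 0.162]
orientation: [[-0.299, 0.954, 0.021], [0.954, 0.299, 0.005], [-0.001, 0.022, -1.0]]
contact_force: [-1.0, 1.9, 2.8]
width: 0.077
gripper_force: 61.7
time: 18.2
position: [0.4421, -0.257, 0.1618]
orientation: [[-0.299, 0.954, 0.022], [0.954, 0.299, 0.005], [-0.002, 0.022, -1.0]]
contact_force: [-3.2, 3.6, 10.5]
width: 0.08
gripper_force: 62.8
lid mid [ 0.446  -0.2519  0.0969] off tool [0.0039 0.0038 0.0072] tilt,yaw [0.0207 0.0431] med res 0.3853863001703042 156
rack x,y 0.004886425644192579 0.0007958863305689043 bottom z 0.016918009179873073 axis [0.9662 0.2579 0.0016]
```

Seated on both wires. The centre of mass sits on the handle side, so I'll slide the lid gently against the tines on that side before letting go, so that it can't tip far.

```bash
python3 steer.py '{"steps":[[0,-0.001,-0.002,0,0,0],[0,-0.002,-0.002,0,0,0],[0,-0.003,-0.002,0,0,0],[0,-0.003,-0.002,0,0,0]]}'; python3 steer.py '{"steps":[[0,-0.001,0,0,0,0],[0,-0.002,0,0,0,0],[0,-0.002,0,0,0,0]]}'
```

```text
time: 18.7
position: [0.4395, -0.2579, 0.162]
orientation: [[-0.299, 0.954, 0.023], [0.954, 0.299, 0.005], [-0.002, 0.023, -1.0]]
contact_force: [1.5, 2.7, 2.5]
width: 0.078
gripper_force: 61.6
time: 19.0
position: [0.4374, -0.2584, 0.1619]
orientation: [[-0.299, 0.954, 0.022], [0.954, 0.299, 0.005], [-0.002, 0.023, -1.0]]
contact_force: [2.8, 3.2, 2.8]
width: 0.078
gripper_force: 61.9
```

```bash
python3 steer.py '{"steps":[[0,-0.001,0,0,0,0],[0,-0.002,0,0,0,0],[0,-0.002,0,0,0,0]]}'; python3 steer.py '{"steps":[[0,-0.001,0,0,0,0],[0,-0.0015,0,0,0,0],[0,-0.0015,0,0,0,0]]}'; python3 -c "
from fit import *
lidfit()"
```

```text
time: 19.3
position: [0.4361, -0.2588, 0.1618]
orientation: [[-0.299, 0.954, 0.024], [0.954, 0.298, 0.006], [-0.002, 0.024, -1.0]]
contact_force: [6.8, 3.4, 3.2]
width: 0.078
gripper_force: 61.9
time: 19.6
position: [0.4354, -0.259, 0.1618]
orientation: [[-0.298, 0.954, 0.026], [0.954, 0.298, 0.006], [-0.002, 0.026, -1.0]]
contact_force: [8.3, 3.9, 2.2]
width: 0.079
gripper_force: 61.9
lid mid [ 0.4391 -0.255   0.0993] off tool [0.0028 0.0031 0.0049] tilt,yaw [0.0259 0.0547] med res 0.2843387200433732 158
rack x,y -0.0026143639281443628 -0.0003276917736653665 bottom z 0.019335337644129286 axis [0.9693 0.2458 0.0004]
```

```bash
python3 steer.py '{"steps":[[0,0.001,0.001,0,0,0],[0,0.001,0.001,0,0,0]]}'; python3 steer.py '{"steps":[[0,0,0,0,0,0],[0,0,0,0,0,0],[0,0,0,0,0,0],[0,0,0,0,0,0]]}' 0.4; python3 -c "
from fit import *
lidfit()"
```

```text
time: 19.9
position: [0.4362, -0.2589, 0.1618]
orientation: [[-0.299, 0.954, 0.025], [0.954, 0.299, 0.006], [-0.002, 0.025, -1.0]]
contact_force: [5.3, 5.0, 6.4]
width: 0.08
gripper_force: 62.4
time: 20.3
position: [0.4332, -0.259, 0.1594]
orientation: [[-0.299, 0.954, 0.018], [0.954, 0.299, 0.006], [0.001, 0.019, -1.0]]
contact_force: [-0.8, 0.5, 0.8]
width: 0.4
gripper_force: 0.0
lid mid [ 0.4383 -0.2494  0.094 ] off tool [0.0075 0.0065 0.0079] tilt,yaw [0.026 0.059] med res 0.395007997657433 158
rack x,y -0.0017703776133408675 0.005275011461486076 bottom z 0.013989226966697382 axis [ 0.9702  0.242  -0.0071]
```

```bash
python3 steer.py '{"steps":[[0,0,-0.02,0,0,0],[0,0,-0.05,0,0,0],[0,0,-0.09,0,0,0],[0,0,-0.13,0,0,0],[0,0,-0.15,0,0,0]]}'; python3 steer.py '{"steps":[[0.1,0,-0.02,0,0,0],[0.1,0,-0.02,0,0,0],[0.15,0,-0.02,0,0,0],[0.2,0,-0.02,0,0,0],[0.2,0,-0.02,0,0,0]]}'; sed -i 's/^def lidfit():/def lidfit(p0=None,O=None):/; s/    s=robot.state();O=.*/    if p0 is None: s=robot.state();O=np.array(s["orientation"]);p0=np.array(s["position"])+O[:,2]*.0577/' fit.py; python3 -c "
from fit import *
O=zy([0,0,-1],d(RY))
lidfit(SLOT+[0,0,.104],O);lidfit(SLOT+[0,0,.104]-d(RY)*.004,O)
p=cv2.imread('pics/top0.png').astype(int);q=robot.camera('top')[:,:,::-1].astype(int)
D=np.abs(p-q).max(2)>40;print('changed: pot',D[80:170,265:375].mean(),'jar',D[115:160,200:240].mean(),'saucer far',D[190:225,400:450].mean(),'near',D[224:246,410:465].mean())
print(robot.state()['contact_force'],robot.state()['qvel'])"
```

```text
time: 20.9
position: [0.4322, -0.261, 0.3145]
orientation: [[-0.299, 0.954, 0.025], [0.954, 0.299, 0.001], [-0.006, 0.024, -1.0]]
contact_force: [-0.1, 0.5, 0.0]
width: 0.402
gripper_force: 0.0
time: 21.4
position: [0.3693, -0.0651, 0.3303]
orientation: [[-0.305, 0.952, 0.021], [0.952, 0.305, 0.007], [0.0, 0.022, -1.0]]
contact_force: [0.4, -1.8, 0.2]
width: 0.401
gripper_force: 0.0
lid mid [ 0.439  -0.2484  0.0933] off tool [ 0.0061 -0.0008  0.0107] tilt,yaw [0.0051 0.0209] med res 0.3301418918754284 164
rack x,y -0.0008298974956791835 0.006126102927246476 bottom z 0.013308373122300085 axis [ 0.9657  0.2597 -0.0051]
lid mid [ 0.439  -0.2483  0.0933] off tool [0.0061 0.0032 0.0107] tilt,yaw [0.0045 0.0222] med res 0.3261686396665099 164
rack x,y -0.0008408114498246988 0.006136764215046802 bottom z 0.01331314572726533 axis [ 0.966   0.2584 -0.0045]
changed: pot 0.3396969696969697 jar 0.0 saucer far 0.02857142857142857 near 0.3628099173553719
[0.1737 0.2972 0.0338] [-0.011   0.0107 -0.0024  0.004   0.0024  0.0019]
```

Run:
```python
from h import *
import cv2
from scipy.ndimage import map_coordinates
O=zy([0,0,-1],d(RY));a=np.radians(np.arange(0,360,20))
for n in("side","top"):
    im=cv2.GaussianBlur(robot.camera(n),(0,0),.7).astype(float)
    for w in(-.004,.004):   # face towards robot (-x) / away
        c=SLOT+[0,0,.104]-d(RY)*.002+O[:,1]*w; out=[]
        for t in a:
            r=lambda s:proj(n,c+s*(np.cos(t)*np.array([0,0,1])+np.sin(t)*d(RY+np.pi/2)))[0]
            s=np.arange(.066,.094,.0005);P=np.array([r(x) for x in s])
            S=np.stack([map_coordinates(im[:,:,k],[P[:,1],P[:,0]],order=1) for k in range(3)],-1);G=np.linalg.norm(np.gradient(S,axis=0),axis=1);j=G.argmax();out.append((int(round(np.degrees(t))),round((s[j]-.08)*1000,1),int(G[j])))
        print(n,w,out)
```

```text
side -0.004 [(0, np.float64(1.0), 8), (20, np.float64(1.5), 8), (40, np.float64(0.0), 10), (60, np.float64(-0.5), 11), (80, np.float64(1.0), 9), (100, np.float64(1.0), 6), (120, np.float64(2.0), 5), (140, np.float64(13.5), 4), (160, np.float64(8.0), 6), (180, np.float64(13.5), 5), (200, np.float64(10.0), 7), (220, np.float64(11.5), 16), (240, np.float64(-2.0), 13), (260, np.float64(-1.5), 13), (280, np.float64(-3.5), 10), (300, np.float64(-1.0), 5), (320, np.float64(1.0), 4), (340, np.float64(4.0), 7)]
side 0.004 [(0, np.float64(-9.0), 8), (20, np.float64(-7.0), 7), (40, np.float64(-3.0), 9), (60, np.float64(0.0), 10), (80, np.float64(6.5), 9), (100, np.float64(12.0), 7), (120, np.float64(13.5), 3), (140, np.float64(-14.0), 0), (160, np.float64(8.5), 0), (180, np.float64(-12.0), 5), (200, np.float64(-14.0), 5), (220, np.float64(12.5), 15), (240, np.float64(13.5), 14), (260, np.float64(-5.5), 11), (280, np.float64(-11.0), 7), (300, np.float64(-13.0), 4), (320, np.float64(-10.5), 4), (340, np.float64(-7.0), 7)]
top -0.004 [(0, np.float64(-10.0), 0), (20, np.float64(-12.0), 1), (40, np.
[... 246 characters left out ...]
, np.float64(6.0), 0), (240, np.float64(13.0), 0), (260, np.float64(12.5), 17), (280, np.float64(1.0), 17), (300, np.float64(-1.0), 16), (320, np.float64(7.5), 11), (340, np.float64(-7.0), 1)]
top 0.004 [(0, np.float64(-1.5), 0), (20, np.float64(10.5), 0), (40, np.float64(13.0), 0), (60, np.float64(12.0), 0), (80, np.float64(10.0), 8), (100, np.float64(-3.0), 9), (120, np.float64(9.0), 7), (140, np.float64(-3.5), 5), (160, np.float64(-9.0), 1), (180, np.float64(7.0), 0), (200, np.float64(-10.5), 0), (220, np.float64(4.5), 3), (240, np.float64(13.5), 3), (260, np.float64(-2.5), 5), (280, np.float64(-2.0), 6), (300, np.float64(-2.0), 14), (320, np.float64(8.0), 19), (340, np.float64(13.5), 0)]
```

```bash
python3 -c "
from rig import robot
print(robot.hand_in())"
```

```text
the job is handed in; nothing more can be done
None
```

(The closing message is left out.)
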